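Swing the tap spout over the flask and open its valve

ROBOT

A 6-joint arm with a two-finger parallel gripper is mounted at the origin on the work surface. World frame = base frame: x ahead of the robot, y to its left, z up, the work surface at z = 0. Lengths are in m, angles in degrees, forces in N, time in s.
With the tool pointing down it reaches from about 0.375 to 0.975 m from the base axis. Payload 3.8 kg.
Tool frame: the origin (TCP) lies at the very end of the fingers, on their centre line; the grasp point (between the pads) lies 19 mm behind it (manip.grip_point_offset is the distance from the TCP to the grasp point, in m); z points along the fingers, y is the direction in which the jaws open and shut (so a half turn about z gives the same grasp; the last joint's range is limited). The gripper opens to 85 mm and grips with 20 to 120 N. Pads are 22 mm wide; open, the fingers measure 114 mm over their backs; the gripper's body (76 mm by 85 mm) begins 54 mm behind the grasp point. The pads swing forward as they close: fully open they stand 13 mm farther back than shut.
Start: joints at [71.454, 15.12, 91.902, -0, 72.978, -2.114], TCP at [0.191, 0.647, 0.191] pointing down, gripper open.
Joint ranges: [-150.88, 150.88], [-54.13, 125.18], [17.81, 147.31], [-75.09, 255.09], [0, 152.58], [-146.25, 146.25]. Speed limits (degrees/s): [147.25, 147.25, 180, 180, 180, 180].

INTERFACE

Orientations are given as a 3x3 rotation matrix whose columns are the frame's x, y, z axes.
In Python, from cell import sensors, eyes, order, manip gives the robot as it stands.
- The arm moves only by the tool arm_command, never from a script. Its arguments are lists of equal length, an entry for each row: "travel": the shift along the world's x, y, z in m, a list of three; "delta_rot": the turn, a rotation vector about the world's x, y, z in rad, a list of three; "jaw": the opening, from 0 (shut) to 1 (fully open). In form: {"travel": [[dx, dy, dz], ...], "delta_rot": [[wx, wy, wz], ...], "jaw": [jaw, ...]}. A call has 1 to 20 rows; each row shifts and turns the commanded pose from where the row before left it; what a row does not reach is not made up. A row lasts 1/12 s, in which the tool goes at most 41.7 mm and 7.16 degrees, less where a joint would pass 70% of its speed; a pose out of reach is approached as far as the arm can. A call with a gripper value outside its range is refused whole. The fingers move at their own pace and stop on an object; "force" is the grip in N (left out, the last holds). Time passes only in rows, so rows that do not move let the fingers close. It gives the time, the measured TCP pose, the force and the opening at its end, in the units of the state.
- sensors.read_state(): the state, without advancing time (a new reading comes with each control period).
- eyes.camera(name): name is "scene" or "side" or "wrist"; returns a dict with "img" (384x512x3 uint8, blue, green, red), "fovy" (degrees; the focal length in pixels is half the picture's height over the tangent of half this angle, whatever the lens; pixels are square), "cx", "cy" (the principal point, pixels), "world_from_camera" (4x4, takes a point from camera to world coordinates); the wrist camera has in their place "mount" (4x4, takes a point from camera to tool coordinates, whose origin is the TCP and whose axes are the flange's). Camera axes: x right, y down, z forward; pixel columns grow to the right and rows downward; lengths in m; the calibration is good to about 2 mm. A picture is of the moment at which its call begins: read the wrist's pose just before it. There is no depth.
- order.finish_job(): hands the job in, once; it reports no verdict.
Trained networks look in the newest picture that a camera, given by its name, has taken for a name from the list of things; names that differ only in an ending like _2 or _b are one class to them, and where a whole thing is asked for, a point or a joint stands for the part that bears it (a point fixed in the world has none). Each returns a list of dicts, best first, with "confidence" (0 to 1); they miss things now and then, are a little off and sometimes report something else, mostly with a low value. They report only what shows in the picture. A call takes as long as a camera call. They do not tell look-alikes from the thing itself.
- eyes.spot_in(label, camera): "bbox" ([left, top, right, bottom] in pixels, round what is visible of it).
- eyes.landmark_of(label, camera): "xy" ([column, row] in pixels: a listed point, or the origin of a listed thing).
The state is a dict: "clock": time; "joint_pos": joint angles; "dq": joint speeds; "effort": joint torques, N m; "ee_pos": TCP position; "ee_rot": TCP orientation; "ft_force": force on the tool from outside, world axes, zero at the start; "ft_torque": the same for the moment, N m; "grip_width": finger opening in m.
Only numpy, scipy, OpenCV 4.12 (cv2) and the standard library are available. Lean on these libraries where they do the work, as an engineer would, in place of code of your own. Each camera call takes 0.05 s, during which the arm holds its last target.

TASK

Push the tap's swivelling spout round until its nozzle is over the mouth of the conical flask, and only then push the lever of the supply valve fully open, to its stop. Leave all four vessels standing where they are: do not lift, shift or tip any of them.

Things in the scene. Friction and masses are not known exactly. Their poses are not given: they have to be found in the camera images.
- tap: Bench tap, fixed. Origin on the bench, on the upright axis about which the spout swivels. Round foot 76 mm across, column 30 mm across, a 30 mm inlet stub sticking out of the column on the tap's own +x side at 60 mm height. On top is the spout's black swivel head, 42 mm across, 149 to 191 mm above the bench. x: away from the vessels.
- spout (a joint): Swivel angle of the spout (rad). 0: it points along the tap's own -x; positive is anticlockwise seen from above; stops at -1.65 and 1.65. It stays where it is left (friction 0.25 N m, some 2 N at 120 mm from the axis) and starts within 0.26 of 0. The four vessels stand close under the nozzle's circle, at about -1.2, -0.6, 0.6 and 1.2 in an order that changes.
- nozzle (a point): Centre of the open lower end of the spout's nozzle, 180 mm from the swivel axis, 140 mm above the bench; it passes 20 mm above the flask. The nozzle is 20 mm wide and points down from the end of the spout, a level steel pipe 16 mm across with its centre line 170 mm above the bench.
- flask_mouth (a point): Centre of the round mouth of the conical flask, 120 mm above the bench. Clear glass, loose, 88 mm wide at the foot, narrowing to a 48 mm neck with a 54 mm rim; opening about 45 mm wide. The only vessel with a cone shape.
- flask: The conical flask; origin at the centre of its underside.
- beaker: Straight clear glass beaker, loose, 68 mm wide, 95 mm high; origin at the centre of its underside. To be left alone.
- jar: Capped amber jar with a paper label, loose, 68 mm wide, 105 mm high; origin at the centre of its underside. To be left alone.
- mortar: White ceramic bowl (mortar), loose, 80 mm wide, 55 mm high; origin at the centre of its underside. To be left alone.
- valve_lever (a joint): Angle of the supply valve's lever (rad): 0 shut, 1.57 fully open, at the stop. Turns anticlockwise seen from above as it opens. It starts shut or up to 0.2 open and stays where it is left (friction about 0.12 N m).
- lever_hub (a point): Upright turning axis of the lever, at the lever's mid height, 103 mm above the bench. The valve is a fixed brass body on a slim pedestal at the robot's right, 88 mm high under the lever; its hub is 30 mm across, up to 112 mm above the bench. A brass outlet stub at 73 mm height points away from the shut lever.
- lever_tip (a point): Near the free end of the black lever, 88 mm from its axis, 103 mm above the bench; the lever ends 9 mm beyond it. The lever is a bar 14 mm wide and 14 mm high (96 to 110 mm above the bench) with an 18 mm round knob at its end.
There are look-alikes about, which are no part of the job. What is shaped like the flask but red is not meant.

How it is judged:
By the outcome, as a careful person would: the job done as asked, in the order asked, and still so for the second after the job is handed in, with the robot touching nothing.
It also fails if it takes over 58 s, if anything falls off the work surface, if the arm or the gripper's body presses on something with over 40 N, if the wrist force passes 120 N, or if a joint passes its speed limit or range.

## Working session

There is one attempt and no reset: what is moved stays moved. The work goes in short steps, Python scripts to look and compute and a tool call to move; the robot and the scene stay as the last step left them, time stands still between calls to the robot, and variables do not carry over. Pictures are saved under pics/ and viewed, and the job is handed in when it is done.

Besides the shell and the picture viewer there is one more tool, called after "Call:" as name(argument=value, ...) on one line, values as JSON. arm_command: Moves the arm, as the interface text tells. Its arguments: {"type":"object","properties":{"travel":{"type":"array"},"delta_rot":{"type":"array"},"jaw":{"type":"array"},"force":{"type":"number"}},"required":["travel","delta_rot","jaw"]}

```bash
mkdir -p pics; ls; cat > h.py <<'E'
import numpy as np,cv2
from cell import sensors,eyes,order,manip
def K(c):
    f=c["img"].shape[0]/2/np.tan(np.radians(c["fovy"])/2); return f,c["cx"],c["cy"]
def ray(c,uv):
    f,cx,cy=K(c); T=np.array(c["world_from_camera"]); d=T[:3,:3]@np.array([(uv[0]-cx)/f,(uv[1]-cy)/f,1]); return T[:3,3],d
def atz(c,uv,z):
    o,d=ray(c,uv); return o+d*(z-o[2])/d[2]
def proj(c,p):
    f,cx,cy=K(c); T=np.linalg.inv(np.array(c["world_from_camera"])); q=T[:3,:3]@np.array(p)+T[:3,3]; return np.array([cx+f*q[0]/q[2],cy+f*q[1]/q[2]])
def tri(a,u,b,v):
    A=np.zeros((3,3));B=np.zeros(3)
    for c,w in((a,u),(b,v)):
        o,d=ray(c,w);d/=np.linalg.norm(d);P=np.eye(3)-np.outer(d,d);A+=P;B+=P@o
    return np.linalg.solve(A,B)
E
python3 - <<'E'
from h import *
for n in("scene","side"):
    c=eyes.camera(n);cv2.imwrite(f"pics/{n}0.png",c["img"])
    print(n,c["fovy"],c["cx"],c["cy"],np.round(c["world_from_camera"],3).tolist())
    for l,z in(("tap",0),("nozzle",.14),("flask_mouth",.12),("flask",0),("beaker",0),("jar",0),("mortar",0),("lever_hub",.103),("lever_tip",.103)):
        for d in eyes.landmark_of(l,n)[:4]: print(l,round(d["confidence"],2),np.round(d["xy"],1),np.round(atz(c,d["xy"],z),3))
print(sensors.read_state()["clock"])
E
```

```text
pics
scene 49.992606346946715 255.76542423329633 189.59612516175912 [[0.461, 0.526, -0.715, 1.258], [0.887, -0.29, 0.359, -0.372], [-0.018, -0.799, -0.6, 0.727], [0.0, 0.0, 0.0, 1.0]]
tap 0.69 [303.8 235.1] [ 0.624  0.081 -0.   ]
nozzle 0.91 [285.  151.6] [0.446 0.127 0.14 ]
flask_mouth 0.91 [264.9 141.6] [0.343 0.121 0.12 ]
flask_mouth 0.81 [282.7 232. ] [ 0.699 -0.028  0.12 ]
flask_mouth 0.78 [245.1 174. ] [ 0.463 -0.002  0.12 ]
flask_mouth 0.32 [287.5 153.4] [0.43  0.145 0.12 ]
flask 0.95 [262.3 176.8] [0.345 0.111 0.   ]
flask 0.92 [247.6 213.1] [ 0.478 -0.006  0.   ]
flask 0.73 [280.2 270.2] [ 0.698 -0.031  0.   ]
flask 0.7 [246.5 172.5] [0.301 0.079 0.   ]
beaker 0.93 [240.5 236.7] [ 0.552 -0.063  0.   ]
beaker 0.61 [343.2 202.2] [0.564 0.251 0.   ]
beaker 0.6 [120.2 226.2] [ 0.363 -0.327  0.   ]
jar 0.8 [312.8 192.3] [0.485 0.202 0.   ]
mortar 0.57 [343. 203.] [0.567 0.248 0.   ]
lever_hub 0.57 [121.5 226.7] [ 0.493 -0.331  0.103]
lever_tip 0.82 [124.  204.5] [ 0.415 -0.307  0.103]
side 54.244671105529825 252.1164591208787 199.01329242202576 [[0.701, -0.509, 0.5, 0.069], [-0.713, -0.501, 0.49, -0.465], [0.002, -0.7, -0.714, 0.783], [0.0, 0.0, 0.0, 1.0]]
tap 0.75 [246.4 196.5] [0.613 0.092 0.   ]
nozzle 0.79 [188.2 183.5] [0.446 0.128 0.14 ]
flask_mouth 0.67 [232.3 207.6] [0.479 0.004 0.12 ]
flask_mouth 0.57 [163.  208.6] [0.36  0.121 0.12 ]
flask_mouth 0.56 [295.5 167.5] [ 0.701 -0.01   0.12 ]
flask 0.97 [230.6 243. ] [ 0.463 -0.001 -0.   ]
flask 0.73 [294.  199.8] [ 0.701 -0.017 -0.   ]
flask 0.63 [167.7 240.6] [0.352 0.123 0.   ]
beaker 0.94 [272.3 239.5] [ 0.548 -0.071  0.   ]
jar 0.57 [185.2 197.7] [0.484 0.216 0.   ]
jar 0.57 [316.9 312.8] [ 0.464 -0.284  0.   ]
mortar 0.7 [201.4 175.7] [0.58  0.256 0.   ]
lever_hub 0.75 [348.2 290.9] [ 0.496 -0.323  0.103]
lever_tip 0.59 [313.1 313.4] [ 0.406 -0.303  0.103]
1.0
```

```bash
python3 - <<'E'
import cv2
for n in("scene","side"):
    i=cv2.imread(f"pics/{n}0.png"); cv2.imwrite(f"pics/{n}0b.png",cv2.resize(i[100:360,70:420],None,fx=2.2,fy=2.2))
E
```

```text
(no output)
```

View pics/scene0b.png

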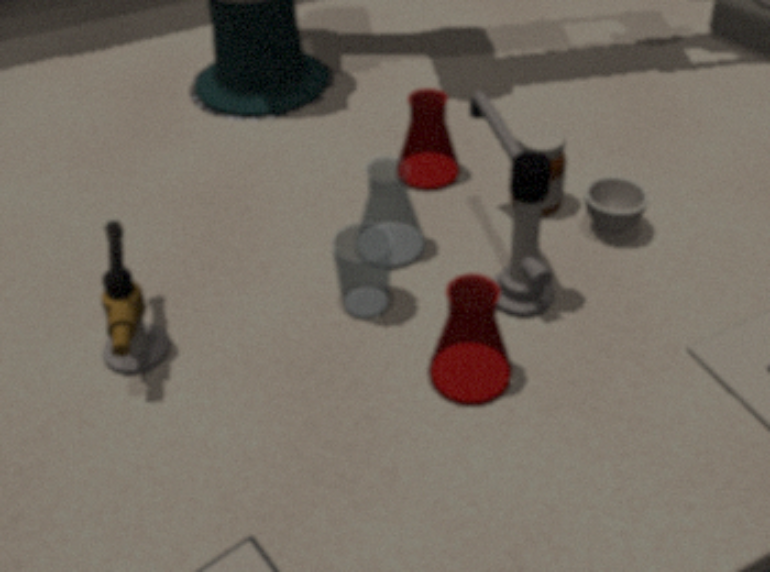

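View pics/side0b.png

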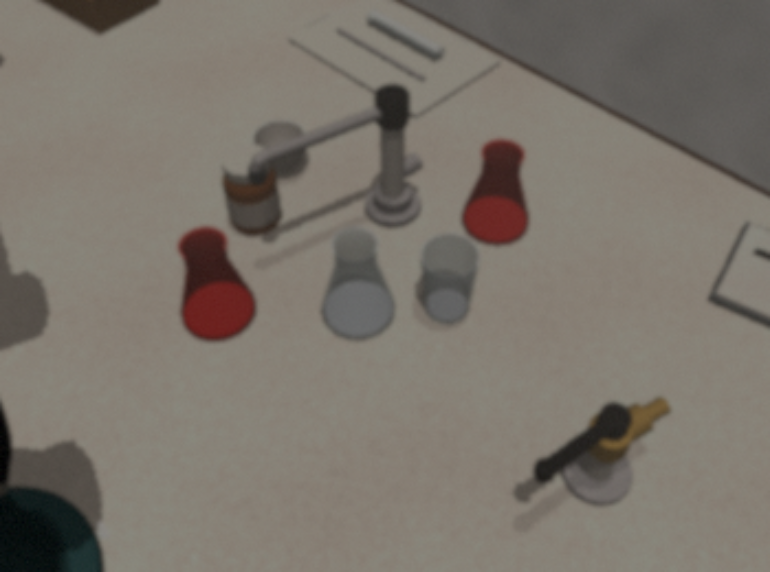

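The true (clear) flask is at scene crop (390,200), side crop (357,285); red ones are decoys. The beaker is next to it, with the jar and mortar on the other side. I'll refine the geometry with overlays.

```bash
cat > ov.py <<'E'
from h import *
def circ(im,c,p,r,z,col,s,off):
    a=np.linspace(0,2*np.pi,60)
    q=np.array([proj(c,[p[0]+r*np.cos(t),p[1]+r*np.sin(t),z]) for t in a])
    cv2.polylines(im,[np.int32((q-off+.5)*s*16)],True,col,1,cv2.LINE_AA,4)
def overlay(name,out,tap,flask,beaker,noz,hub,tip,roi,s):
    c=eyes.camera(name);x0,y0,x1,y1=roi;off=np.array([x0,y0])
    im=cv2.resize(c["img"][y0:y1,x0:x1],None,fx=s,fy=s,interpolation=cv2.INTER_CUBIC)
    im=cv2.convertScaleAbs(im,alpha=1.6)
    circ(im,c,tap,.038,0,(0,255,0),s,off);circ(im,c,tap,.021,.191,(0,255,0),s,off);circ(im,c,tap,.021,.149,(0,255,0),s,off)
    circ(im,c,flask,.044,0,(255,255,0),s,off);circ(im,c,flask,.027,.12,(255,255,0),s,off)
    circ(im,c,beaker,.034,0,(255,0,255),s,off);circ(im,c,beaker,.034,.095,(255,0,255),s,off)
    circ(im,c,noz,.01,.14,(0,255,255),s,off)
    circ(im,c,hub,.015,.112,(0,255,0),s,off);circ(im,c,tip,.009,.11,(0,255,255),s,off)
    cv2.imwrite(out,im);return c
E
python3 - <<'E'
from ov import *
a=(.618,.086);f=(.470,-.001);b=(.550,-.067);n=(.446,.128);h=(.495,-.327);t=(.411,-.305)
overlay("scene","pics/o1.png",a,f,b,n,h,t,(210,125,350,265),4)
overlay("side","pics/o2.png",a,f,b,n,h,t,(170,120,310,270),4)
overlay("scene","pics/o3.png",a,f,b,n,h,t,(90,180,170,280),5)
overlay("side","pics/o4.png",a,f,b,n,h,t,(290,260,390,350),5)
A=cv2.imread("pics/o1.png");B=cv2.imread("pics/o2.png")[:560]
E
```

```text
(no output)
```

View pics/o1.png

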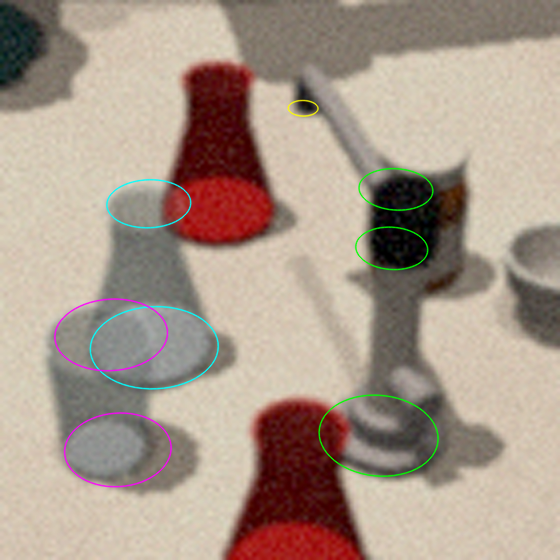

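View pics/o2.png

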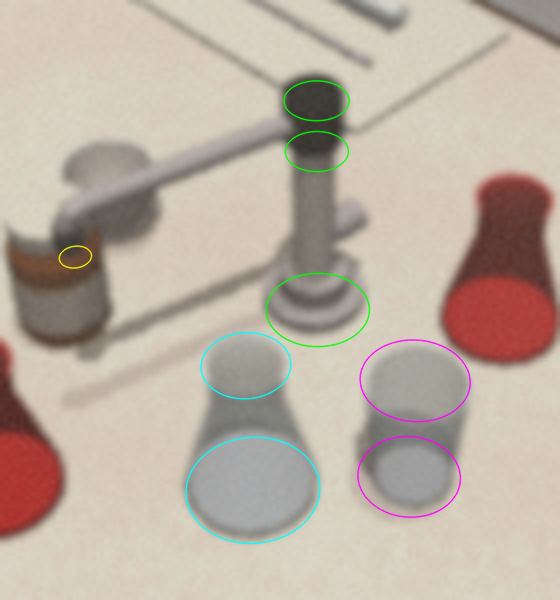

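View pics/o3.png

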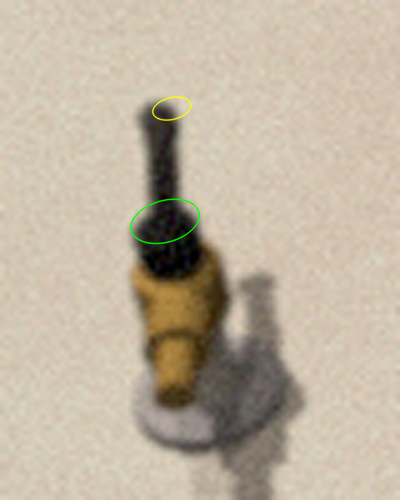

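View pics/o4.png

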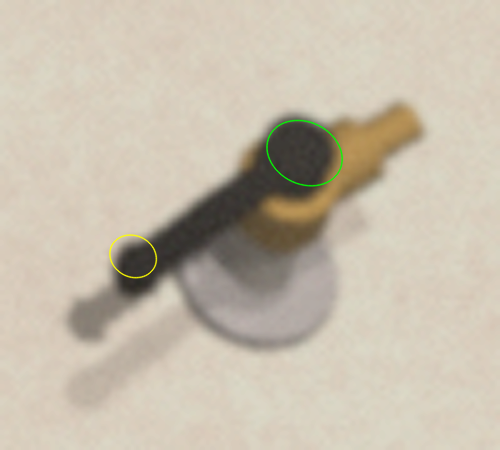

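Call:
arm_command(travel=[[0, 0, 0.03], [0, 0, 0.03], [0.018, -0.028, 0], [0.018, -0.028, 0], [0.018, -0.028, 0], [0.018, -0.028, 0], [0.018, -0.028, 0], [0.018, -0.028, 0], [0.018, -0.028, 0], [0.018, -0.028, 0], [0.018, -0.028, 0], [0.018, -0.028, 0], [0.018, -0.028, 0], [0.018, -0.028, 0], [0.018, -0.028, 0], [0.018, -0.028, 0], [0.018, -0.028, 0], [0.018, -0.028, 0], [0, 0, 0], [0, 0, 0]], delta_rot=[[0, 0, 0], [0, 0, 0], [0, 0, 0], [0, 0, 0], [0, 0, 0], [0, 0, 0], [0, 0, 0], [0, 0, 0], [0, 0, 0], [0, 0, 0], [0, 0, 0], [0, 0, 0], [0, 0, 0], [0, 0, 0], [0, 0, 0], [0, 0, 0], [0, 0, 0], [0, 0, 0], [0, 0, 0], [0, 0, 0]], jaw=[0, 0, 0, 0, 0, 0, 0, 0, 0, 0, 0, 0, 0, 0, 0, 0, 0, 0, 0, 0])

```text
clock: 2.87
ee_pos: [0.4796, 0.1981, 0.2515]
ee_rot: [[-0.958, 0.286, -0.0], [0.286, 0.958, 0.0], [0.0, 0.0, -1.0]]
ft_force: [-0.2, 0.6, 1.0]
grip_width: 0.0
```

```bash
python3 - <<'E'
from h import *
s=sensors.read_state();print(s["clock"],s["ee_pos"],np.round(s["ee_rot"],3),s["grip_width"],s["ft_force"],s["joint_pos"])
T=np.array([.622,.092]);F=np.array([.470,0.]);d=F-T;print(np.linalg.norm(d),np.degrees(np.arctan2(*d[::-1]))%360)
E
```

```text
2.8667 [0.47964569 0.19809791 0.25154941] [[-0.958  0.286 -0.   ]
 [ 0.286  0.958  0.   ]
 [ 0.     0.    -1.   ]] 2.90006620784235e-05 [-0.21018142  0.55452503  0.98049805] [ 1.96795632e+01 -3.83405641e+00  1.06301886e+02  1.54382825e-02
  7.75274559e+01 -5.36800398e+01]
0.17767385851610248 211.18497465873838
```

Call:
arm_command(travel=[[0.014, -0.016, 0], [0.014, -0.016, 0], [0.014, -0.015, 0], [0, 0, -0.025], [0, 0, -0.025], [0, 0, -0.025], [0, 0, -0.024], [0, 0, 0], [-0.001, -0.005, 0], [-0.001, -0.005, 0], [-0.001, -0.005, 0]], delta_rot=[[0, 0, 0.03], [0, 0, 0.03], [0, 0, 0.027], [0, 0, 0], [0, 0, 0], [0, 0, 0], [0, 0, 0], [0, 0, 0], [0, 0, 0], [0, 0, 0], [0, 0, 0]], jaw=[0, 0, 0, 0, 0, 0, 0, 0, 0, 0, 0])

```text
clock: 3.78
ee_pos: [0.5192, 0.1378, 0.1548]
ee_rot: [[-0.98, 0.198, 0.003], [0.198, 0.98, 0.001], [-0.003, 0.001, -1.0]]
ft_force: [-0.3, -0.5, 0.2]
grip_width: -0.0
```

```bash
python3 - <<'E'
from ov import *
a=(.622,.092);f=(.470,0);b=(.550,-.067);n=(.446,.128);h=(.494,-.326);t=(.408,-.310)
overlay("scene","pics/p1.png",a,f,b,n,h,t,(200,105,340,245),4)
E
```

```text
(no output)
```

View pics/p1.png

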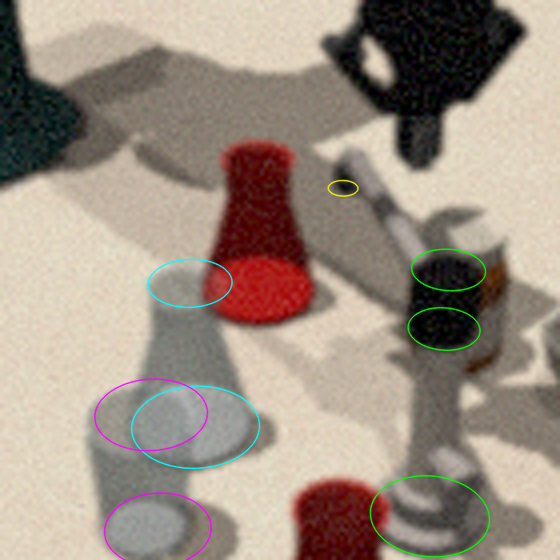

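The fingers stand just clear on the +y side of the spout, at (420,150) in this crop. Next is the push, along an arc.

Call:
arm_command(travel=[[-0.001, -0.004, 0], [-0.001, -0.004, 0], [-0.001, -0.004, 0], [-0.001, -0.004, 0], [-0.001, -0.004, 0], [-0.001, -0.004, 0], [-0.001, -0.004, 0], [-0.001, -0.004, 0], [0, -0.004, 0], [0, -0.004, 0], [0, -0.004, 0], [0, -0.004, 0], [0, -0.004, 0], [0, -0.004, 0], [0.001, -0.004, 0], [0.001, -0.004, 0], [0, 0, 0], [0, 0, 0]], delta_rot=[[0, 0, 0.036], [0, 0, 0.036], [0, 0, 0.036], [0, 0, 0.036], [0, 0, 0.036], [0, 0, 0.036], [0, 0, 0.036], [0, 0, 0.036], [0, 0, 0.036], [0, 0, 0.036], [0, 0, 0.036], [0, 0, 0.036], [0, 0, 0.036], [0, 0, 0.036], [0, 0, 0.036], [0, 0, 0.036], [0, 0, 0], [0, 0, 0]], jaw=[0, 0, 0, 0, 0, 0, 0, 0, 0, 0, 0, 0, 0, 0, 0, 0, 0, 0])

```text
clock: 5.33
ee_pos: [0.5128, 0.0732, 0.1539]
ee_rot: [[-0.931, -0.366, 0.002], [-0.366, 0.931, 0.0], [-0.002, -0.001, -1.0]]
ft_force: [-0.0, 0.8, 0.5]
grip_width: -0.0003
```

```bash
python3 - <<'E'
from ov import *
a=(.622,.092);f=(.470,0);b=(.550,-.067);n=(.47,0);h=(.494,-.326);t=(.408,-.310)
for nm,o,r in(("scene","pics/p2.png",(200,105,340,245)),("side","pics/p3.png",(170,120,310,270))):
    c=overlay(nm,o,a,f,b,n,h,t,r,4)
    for d in eyes.landmark_of("nozzle",nm)[:2]: print(d["confidence"],d["xy"],atz(c,d["xy"],.14))
A=cv2.imread("pics/p2.png");B=cv2.imread("pics/p3.png")
cv2.imwrite("pics/p23.png",cv2.resize(np.hstack([A[:560],B[:560]]),None,fx=.71,fy=.71))
E
```

```text
0.73 [290.5, 151.3] [0.45239093 0.14093323 0.14      ]
0.81 [187.5, 184.1] [0.44363222 0.12795429 0.14      ]
```

View pics/p23.png

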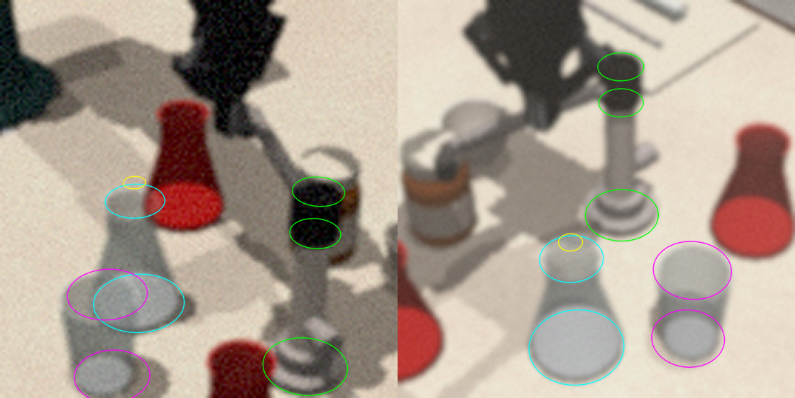

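```bash
python3 - <<'E'
from h import *
s=sensors.read_state();p=s["ee_pos"];print(p,s["clock"])
out=[]
for nm,r in(("scene",(230,95,330,225)),("side",(150,90,290,220))):
    c=eyes.camera(nm);x0,y0,x1,y1=r;S=5
    im=cv2.convertScaleAbs(cv2.resize(c["img"][y0:y1,x0:x1],None,fx=S,fy=S,interpolation=cv2.INTER_CUBIC),alpha=2.2)
    for P,col in((p,(0,0,255)),((.622,.092,.17),(0,255,0)),((.446,.128,.17),(0,255,255)),((.446,.128,.14),(255,255,0))):
        q=(proj(c,P)-[x0,y0]+.5)*S;cv2.circle(im,tuple(np.int32(q)),4,col,-1)
    cv2.imwrite(f"pics/q_{nm}.png",im)
E
```

```text
[0.51211555 0.0735763  0.15289206] 5.5333
```

View pics/q_scene.png

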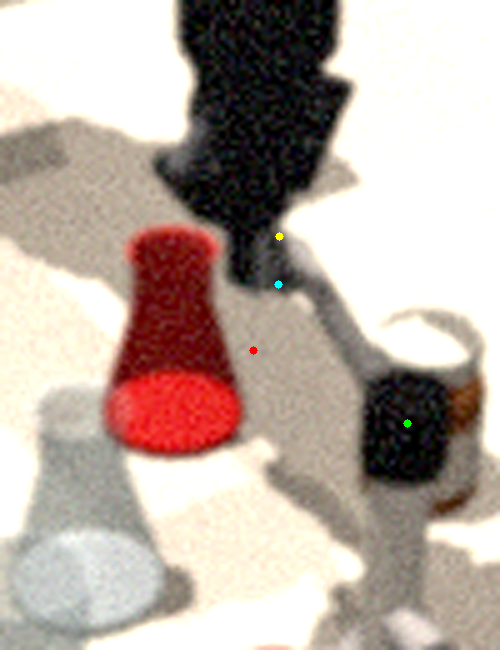

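View pics/q_side.png

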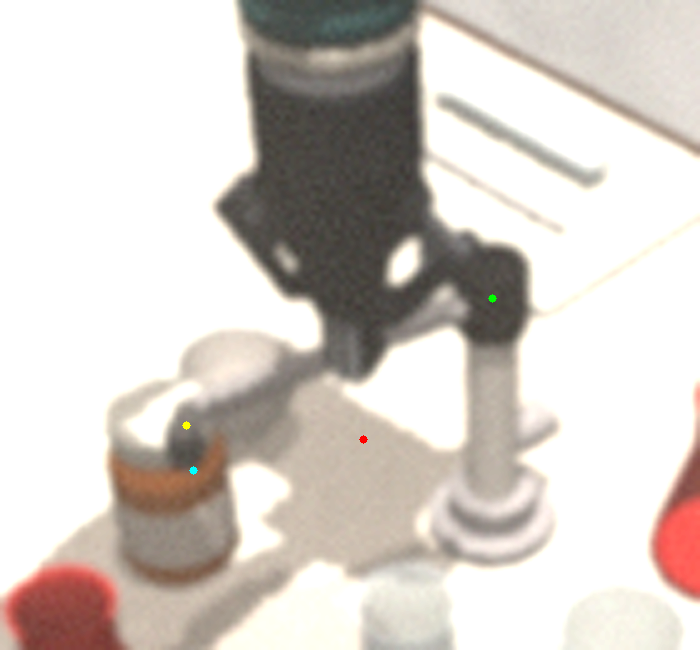

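```bash
python3 - <<'E'
from h import *
s=sensors.read_state();print(s["ee_pos"],s["joint_pos"],s["grip_width"],manip.grip_point_offset,[x for x in dir(manip) if x[0]!='_'])
a=eyes.camera("scene");b=eyes.camera("side")
for u,v in(((279,151.5),(220.4,164)),): 
    p=tri(a,u,b,v);print(p,proj(a,p),proj(b,p))
c=eyes.camera("wrist");cv2.imwrite("pics/w1.png",c["img"]);print(np.round(c["mount"],3),c["fovy"])
E
```

```text
[0.51194233 0.07361702 0.15259225] [ 5.42127247e+00 -4.01201607e-01  1.13530519e+02  3.29151631e-03
  6.68627803e+01 -1.06132132e+02] 4.1961880018584385e-05 0.0187 ['IKError', 'grip_point_offset']
[0.51099409 0.0726339  0.19430907] [279.84315707 150.48466176] [221.15634871 165.11592338]
[[ 0.002 -0.955 -0.298  0.076]
 [ 1.     0.001  0.001  0.   ]
 [-0.    -0.298  0.955 -0.183]
 [ 0.     0.     0.     1.   ]] 64.49065423816731
```

View pics/w1.png

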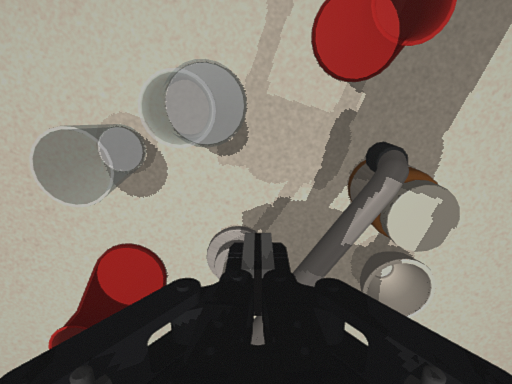

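```bash
python3 - <<'E'
from h import *
s=sensors.read_state();c=eyes.camera("wrist")
for dz in(0,.042):
    W=np.eye(4);W[:3,:3]=s["ee_rot"];W[:3,3]=np.array(s["ee_pos"])+[0,0,dz]
    c["world_from_camera"]=W@np.array(c["mount"])
    # flask mouth ctr, flask base ctr, beaker rim, nozzle, red-near etc
    for nm,uv,z in(("mouth",(178,107),.12),("flaskbase",(205,103),0),("beaker rim",(73,166),.095),("beaker base",(121,148),0),("nozzle",(381,156),.14)): print(dz,nm,np.round(atz(c,uv,z),3))
    print("tcp px",proj(c,W[:3,3]),proj(c,W[:3,3]+[0,0,.042]))
E
```

```text
0 mouth [ 0.468 -0.002  0.12 ]
0 flaskbase [ 0.468 -0.003  0.   ]
0 beaker rim [ 0.546 -0.072  0.095]
0 beaker base [ 0.548 -0.074  0.   ]
0 nozzle [0.446 0.134 0.14 ]
tcp px [256.74987247 218.66014479] [256.61431572 250.14026653]
0.042 mouth [ 0.473 -0.011  0.12 ]
0.042 flaskbase [ 0.472 -0.009  0.   ]
0.042 beaker rim [ 0.565 -0.093  0.095]
0.042 beaker base [ 0.561 -0.089  0.   ]
0.042 nozzle [0.447 0.153 0.14 ]
tcp px [256.74987247 218.66014479] [256.61431572 250.14026653]
```

The wrist view agrees with the arm pose. But the fingertips that all three cameras show are about 40 mm above the reported TCP, so they passed over the pipe and the spout did not move. I'll go back and take the tool lower.

Call:
arm_command(travel=[[0, 0, 0.02], [0.002, 0.011, 0], [0.002, 0.011, 0], [0.002, 0.011, 0], [0.001, 0.011, 0], [0.001, 0.011, 0], [0.001, 0.011, 0], [0.001, 0.011, 0], [0, 0.005, 0], [0, 0, 0], [0, 0, -0.021], [0, 0, -0.021], [0, 0, -0.021], [0, 0, 0], [0, 0, 0]], delta_rot=[[0, 0, 0], [0, 0, -0.072], [0, 0, -0.072], [0, 0, -0.072], [0, 0, -0.072], [0, 0, -0.072], [0, 0, -0.072], [0, 0, -0.072], [0, 0, -0.072], [0, 0, 0], [0, 0, 0], [0, 0, 0], [0, 0, 0], [0, 0, 0], [0, 0, 0]], jaw=[0, 0, 0, 0, 0, 0, 0, 0, 0, 0, 0, 0, 0, 0, 0])

```text
clock: 7.08
ee_pos: [0.5205, 0.1547, 0.1082]
ee_rot: [[-0.98, 0.197, -0.003], [0.197, 0.98, -0.001], [0.003, -0.002, -1.0]]
ft_force: [1.5, -0.7, 0.4]
grip_width: 0.0003
```

```bash
python3 - <<'E'
from h import *
for nm,r in(("scene",(230,95,330,225)),("side",(150,90,290,220))):
    c=eyes.camera(nm);x0,y0,x1,y1=r
    im=cv2.convertScaleAbs(cv2.resize(c["img"][y0:y1,x0:x1],None,fx=4,fy=4,interpolation=cv2.INTER_CUBIC),alpha=2.2)
    cv2.imwrite(f"pics/r_{nm}.png",im)
A,B=[cv2.imread(f"pics/r_{n}.png") for n in("scene","side")]
cv2.imwrite("pics/r.png",cv2.resize(np.hstack([A,B]),None,fx=.83,fy=.83))
E
```

```text
(no output)
```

View pics/r.png

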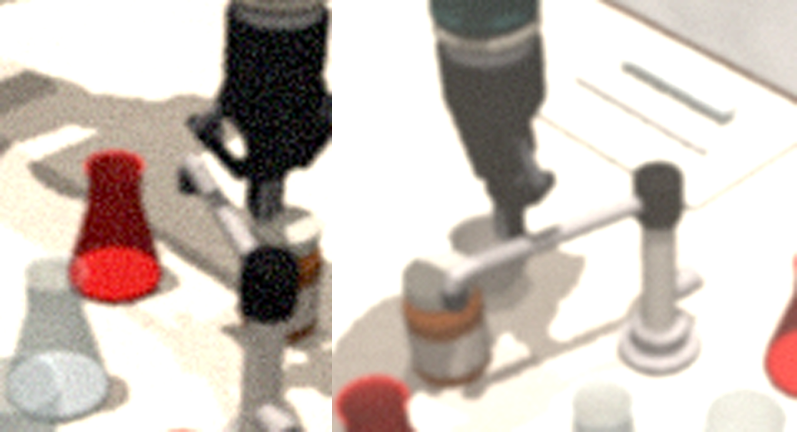

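Side view: the fingertips are now behind the pipe and reach its level (about 510,235). Now the push.

Call:
arm_command(travel=[[0, -0.005, 0], [-0.001, -0.005, 0], [-0.001, -0.005, 0], [0, -0.004, 0], [-0.001, -0.004, 0], [-0.001, -0.004, 0], [-0.001, -0.004, 0], [-0.001, -0.004, 0], [-0.001, -0.004, 0], [-0.001, -0.004, 0], [-0.001, -0.004, 0], [-0.001, -0.004, 0], [0, -0.004, 0], [0, -0.004, 0], [0, -0.004, 0], [0, -0.004, 0], [0, 0, 0]], delta_rot=[[0, 0, 0], [0, 0, 0], [0, 0, 0], [0, 0, 0], [0, 0, 0.036], [0, 0, 0.036], [0, 0, 0.036], [0, 0, 0.036], [0, 0, 0.036], [0, 0, 0.036], [0, 0, 0.036], [0, 0, 0.036], [0, 0, 0.036], [0, 0, 0.036], [0, 0, 0.036], [0, 0, 0.036], [0, 0, 0]], jaw=[0, 0, 0, 0, 0, 0, 0, 0, 0, 0, 0, 0, 0, 0, 0, 0, 0])

```text
clock: 8.6
ee_pos: [0.5119, 0.0879, 0.1099]
ee_rot: [[-0.973, -0.23, 0.0], [-0.23, 0.973, 0.0], [-0.0, 0.0, -1.0]]
ft_force: [-0.1, -0.1, 0.1]
grip_width: -0.0001
```

```bash
cat > look.py <<'E'
import sys
from h import *
k=sys.argv[1];ims=[]
for nm,r in(("scene",(220,95,330,225)),("side",(150,110,290,240))):
    c=eyes.camera(nm);x0,y0,x1,y1=r
    for d in eyes.landmark_of("nozzle",nm)[:2]+eyes.landmark_of("flask_mouth",nm)[:3]: print(nm,round(d["confidence"],2),np.round(d["xy"],1),np.round(atz(c,d["xy"],.14),3),np.round(atz(c,d["xy"],.12),3))
    ims.append(cv2.convertScaleAbs(cv2.resize(c["img"][y0:y1,x0:x1],None,fx=3.2,fy=3.2,interpolation=cv2.INTER_CUBIC),alpha=2.0))
cv2.imwrite(f"pics/{k}.png",np.hstack(ims))
s=sensors.read_state();print(s["ee_pos"],s["clock"])
E
python3 look.py s1
```

```text
scene 0.64 [261.8 161.3] [0.458 0.05  0.14 ] [0.431 0.064 0.12 ]
scene 0.89 [262.2 145.6] [0.389 0.088 0.14 ] [0.359 0.104 0.12 ]
scene 0.84 [245.5 175.4] [ 0.495 -0.016  0.14 ] [ 0.469 -0.004  0.12 ]
scene 0.76 [282.8 232.1] [ 0.718 -0.039  0.14 ] [ 0.7   -0.028  0.12 ]
side 0.79 [211.  199.1] [0.45  0.046 0.14 ] [0.462 0.062 0.12 ]
side 0.8 [231.2 207.8] [ 0.465 -0.009  0.14 ] [0.477 0.005 0.12 ]
side 0.79 [162.  211.3] [0.344 0.098 0.14 ] [0.353 0.115 0.12 ]
[0.51199659 0.08837147 0.10948797] 8.9
```

View pics/s1.png

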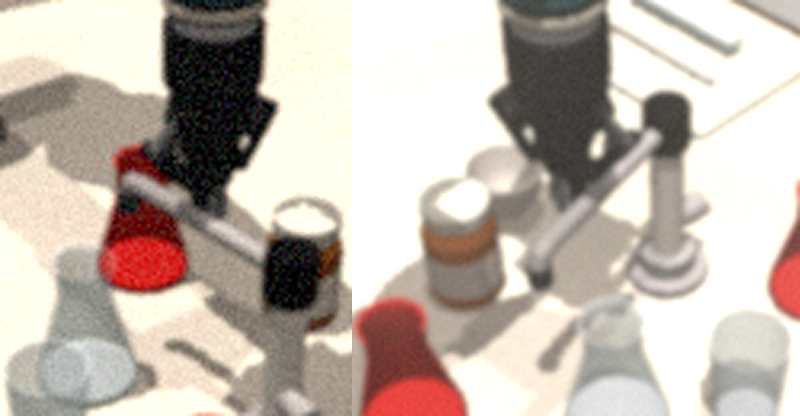

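The spout follows the fingers and is now at about 194.6°; the target is about 211°.

Call:
arm_command(travel=[[0, -0.0035, 0], [0, -0.0035, 0], [0.0005, -0.0035, 0], [0.0005, -0.0035, 0], [0.001, -0.0035, 0], [0.001, -0.0035, 0], [0.001, -0.0035, 0], [0.001, -0.0035, 0], [0, 0, 0], [0, 0, 0]], delta_rot=[[0, 0, 0.034], [0, 0, 0.034], [0, 0, 0.034], [0, 0, 0.034], [0, 0, 0.034], [0, 0, 0.034], [0, 0, 0.034], [0, 0, 0.034], [0, 0, 0], [0, 0, 0]], jaw=[0, 0, 0, 0, 0, 0, 0, 0, 0, 0])

```text
clock: 9.73
ee_pos: [0.5168, 0.0605, 0.1093]
ee_rot: [[-0.876, -0.482, -0.0], [-0.482, 0.876, -0.0], [0.0, 0.0, -1.0]]
ft_force: [-0.8, 0.8, 0.5]
grip_width: 0.0
```

```bash
python3 look.py s2; python3 - <<'E'
from h import *
c=eyes.camera("wrist");cv2.imwrite("pics/w2.png",c["img"])
E
```

```text
scene 0.85 [246.9 168.4] [0.469 0.001 0.14 ] [0.442 0.014 0.12 ]
scene 0.74 [264.9 144.4] [0.387 0.098 0.14 ] [0.357 0.114 0.12 ]
scene 0.74 [344.4 201.7] [0.698 0.135 0.14 ] [0.678 0.152 0.12 ]
scene 0.66 [246.6 175.2] [ 0.496 -0.013  0.14 ] [ 0.47  -0.001  0.12 ]
side 0.81 [225.8 207.8] [0.456 0.    0.14 ] [0.468 0.015 0.12 ]
side 0.86 [229.5 205.3] [ 0.467 -0.     0.14 ] [0.48  0.014 0.12 ]
side 0.68 [160.  206.6] [0.35  0.113 0.14 ] [0.358 0.131 0.12 ]
side 0.64 [298.2 169.2] [ 0.682 -0.033  0.14 ] [ 0.701 -0.019  0.12 ]
[0.51697286 0.06054132 0.10944497] 10.0333
```

View pics/s2.png

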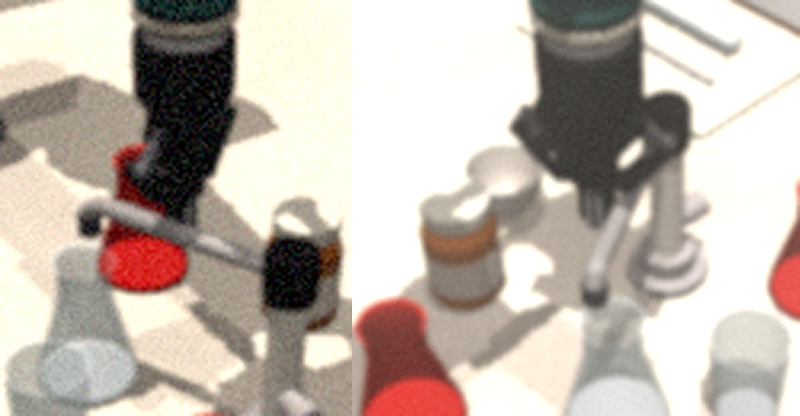

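View pics/w2.png

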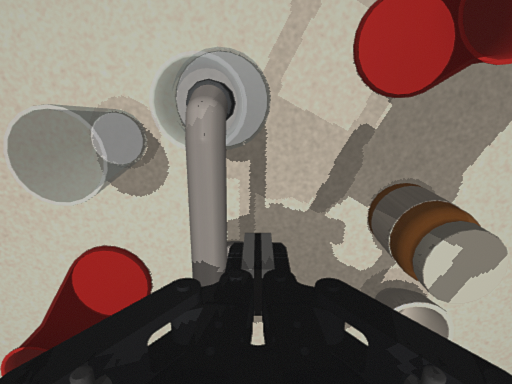

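```bash
python3 - <<'E'
from h import *
s=sensors.read_state();c=eyes.camera("wrist")
W=np.eye(4);W[:3,:3]=s["ee_rot"];W[:3,3]=s["ee_pos"];c["world_from_camera"]=W@np.array(c["mount"])
from ov import circ
x0,y0,x1,y1=140,40,280,160;S=5
im=cv2.resize(c["img"][y0:y1,x0:x1],None,fx=S,fy=S,interpolation=cv2.INTER_CUBIC)
cv2.imwrite("pics/w3a.png",im)
off=np.array([x0,y0])
f=(.469,-.002)
circ(im,c,f,.027,.12,(255,255,0),S,off);circ(im,c,f,.044,0,(255,0,255),S,off)
T=np.array([.622,.092])
for a,col in((208,(0,255,255)),(211,(0,0,255))):
    n=T+.18*np.array([np.cos(np.radians(a)),np.sin(np.radians(a))]);circ(im,c,n,.010,.14,col,S,off);print(n)
cv2.imwrite("pics/w3.png",im)
E
```

```text
[0.46306943 0.00749512]
[ 0.46770989 -0.00070685]
```

View pics/w3.png

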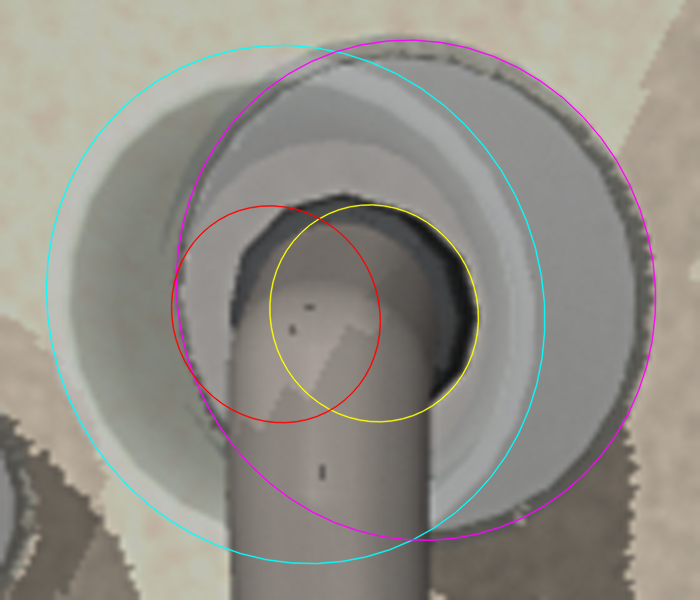

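View pics/w3a.png

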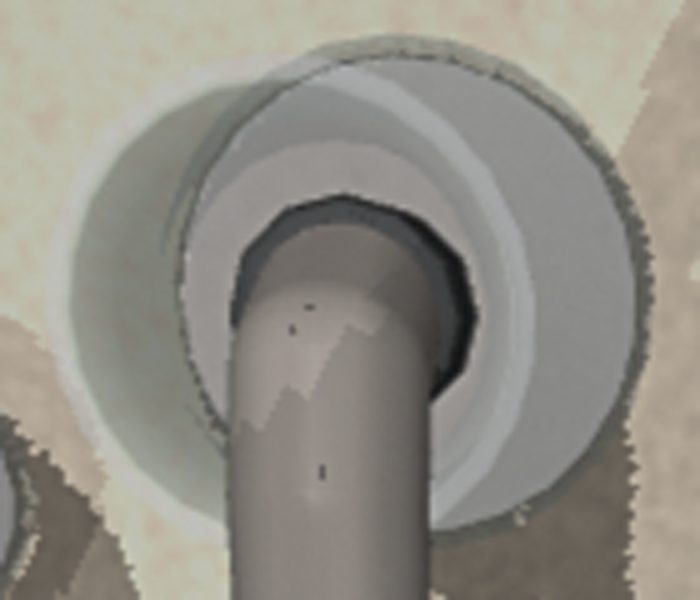

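The wrist view shows the nozzle already over the opening, but about 9 mm (3°) short of its centre. I'll nudge it on.

Call:
arm_command(travel=[[0.001, -0.0018, 0], [0.001, -0.0018, 0], [0.001, -0.0016, 0], [0, 0, 0], [0, 0, 0]], delta_rot=[[0, 0, 0.018], [0, 0, 0.018], [0, 0, 0.018], [0, 0, 0], [0, 0, 0]], jaw=[0, 0, 0, 0, 0])

```text
clock: 10.55
ee_pos: [0.5199, 0.055, 0.1093]
ee_rot: [[-0.848, -0.529, -0.0], [-0.529, 0.848, -0.0], [0.0, 0.0, -1.0]]
ft_force: [-2.1, 1.5, -1.1]
grip_width: 0.0001
```

```bash
cat > wv.py <<'E'
import sys
from ov import *
s=sensors.read_state();c=eyes.camera("wrist")
W=np.eye(4);W[:3,:3]=s["ee_rot"];W[:3,3]=s["ee_pos"];c["world_from_camera"]=W@np.array(c["mount"])
f=np.array((.469,-.002));p=proj(c,[*f,.12])
off=np.int32(np.clip(p-[70,60],0,[370,260]));S=5
im=cv2.resize(c["img"][off[1]:off[1]+120,off[0]:off[0]+140],None,fx=S,fy=S,interpolation=cv2.INTER_CUBIC)
circ(im,c,f,.027,.12,(255,255,0),S,off);circ(im,c,f,.01,.14,(0,0,255),S,off)
cv2.imwrite(f"pics/{sys.argv[1]}.png",im);print(s["ee_pos"],s["clock"])
E
python3 wv.py w4
```

```text
[0.51986686 0.05499514 0.10930738] 10.55
```

View pics/w4.png

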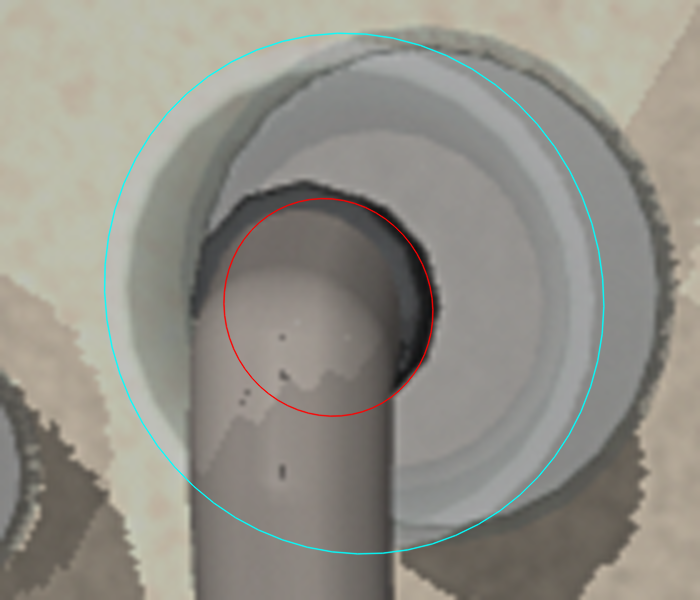

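The nozzle is centred to about 1 mm. Next I back off, rise and go over to the valve, turning the last joint into a range that suits the lever sweep.

Call:
arm_command(travel=[[-0.002, 0.003, 0], [-0.003, 0.005, 0], [-0.003, 0.006, 0], [0, 0, 0.025], [0, 0, 0.03], [0, 0, 0.03], [0, 0, 0.03], [0, 0, 0.03], [0, 0, 0], [0, 0, 0], [0, 0, 0], [0, 0, 0], [0, 0, 0], [0, 0, 0]], delta_rot=[[0, 0, 0], [0, 0, 0], [0, 0, 0], [0, 0, 0], [0, 0, 0], [0, 0, 0], [0, 0, 0], [0, 0, -0.114], [0, 0, -0.114], [0, 0, -0.114], [0, 0, -0.114], [0, 0, -0.114], [0, 0, -0.114], [0, 0, -0.114]], jaw=[0, 0, 0, 0, 0, 0, 0, 0, 0, 0, 0, 0, 0, 0])

```text
clock: 11.77
ee_pos: [0.5119, 0.0698, 0.2548]
ee_rot: [[-0.97, 0.242, 0.001], [0.242, 0.97, 0.0], [-0.001, 0.0, -1.0]]
ft_force: [-0.7, -0.3, 0.7]
grip_width: -0.0002
```

Call:
arm_command(travel=[[-0.006, -0.018, 0], [-0.006, -0.018, 0], [-0.006, -0.018, 0], [-0.006, -0.018, 0], [-0.006, -0.018, 0], [-0.006, -0.018, 0], [-0.006, -0.018, 0], [-0.006, -0.018, 0], [-0.006, -0.018, 0], [-0.006, -0.018, 0], [-0.006, -0.018, 0], [-0.006, -0.018, 0], [-0.006, -0.018, 0], [-0.006, -0.018, 0], [-0.006, -0.018, 0], [-0.006, -0.018, 0], [0, -0.009, 0], [0, 0, 0], [0, 0, 0], [0, 0, 0]], delta_rot=[[0, 0, -0.114], [0, 0, -0.114], [0, 0, -0.114], [0, 0, -0.114], [0, 0, -0.114], [0, 0, -0.114], [0, 0, -0.114], [0, 0, -0.114], [0, 0, -0.114], [0, 0, -0.114], [0, 0, -0.114], [0, 0, -0.114], [0, 0, -0.114], [0, 0, -0.114], [0, 0, -0.114], [0, 0, -0.114], [0, 0, -0.114], [0, 0, -0.114], [0, 0, -0.114], [0, 0, -0.114]], jaw=[0, 0, 0, 0, 0, 0, 0, 0, 0, 0, 0, 0, 0, 0, 0, 0, 0, 0, 0, 0])

```text
clock: 13.43
ee_pos: [0.4161, -0.2277, 0.2546]
ee_rot: [[0.816, 0.578, 0.001], [0.578, -0.816, -0.0], [0.0, 0.001, -1.0]]
ft_force: [0.1, -0.2, 0.4]
grip_width: -0.0
```

```bash
python3 look.py s3; python3 - <<'E'
from ov import *
s=sensors.read_state();c=eyes.camera("wrist")
W=np.eye(4);W[:3,:3]=s["ee_rot"];W[:3,3]=s["ee_pos"];c["world_from_camera"]=W@np.array(c["mount"])
im=c["img"].copy();z=np.zeros(2)
circ(im,c,(.494,-.326),.015,.112,(0,255,0),1,z);circ(im,c,(.408,-.310),.009,.11,(0,255,255),1,z)
cv2.imwrite("pics/w5.png",im);print(s["ee_pos"],s["ee_rot"],s["joint_pos"])
for l in("lever_hub","lever_tip"):
    for d in eyes.landmark_of(l,"wrist")[:2]: print(l,d["confidence"],atz(c,d["xy"],.103))
E
```

```text
scene 0.74 [263.6 145. ] [0.388 0.093 0.14 ] [0.358 0.109 0.12 ]
scene 0.68 [247.5 175.5] [ 0.498 -0.012  0.14 ] [0.472 0.    0.12 ]
scene 0.6 [283.4 230. ] [ 0.713 -0.035  0.14 ] [ 0.694 -0.023  0.12 ]
side 0.96 [230.7 208.2] [ 0.463 -0.009  0.14 ] [0.475 0.005 0.12 ]
side 0.78 [162.3 210.8] [0.345 0.098 0.14 ] [0.354 0.116 0.12 ]
side 0.6 [229.7 205.7] [ 0.467 -0.001  0.14 ] [0.479 0.013 0.12 ]
[ 0.4160976  -0.22752688  0.25457354] 13.7333
[ 0.4160976  -0.22752688  0.25457354] [[ 8.11280170e-01  5.84657503e-01  2.99142278e-04]
 [ 5.84657565e-01 -8.11280159e-01 -1.88216321e-04]
 [ 1.32646110e-04  3.27591965e-04 -9.99999938e-01]] [-3.16798819e+01 -9.08983062e+00  1.10697582e+02 -1.79574523e-04
  7.83719995e+01  2.25413529e+01]
lever_hub 0.86 [ 0.49260335 -0.32515536  0.103     ]
lever_tip 0.74 [ 0.40758712 -0.31046307  0.103     ]
```

View pics/s3.png

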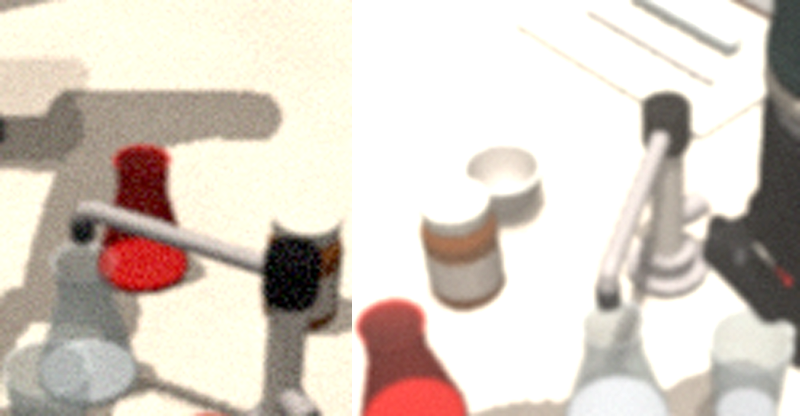

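View pics/w5.png

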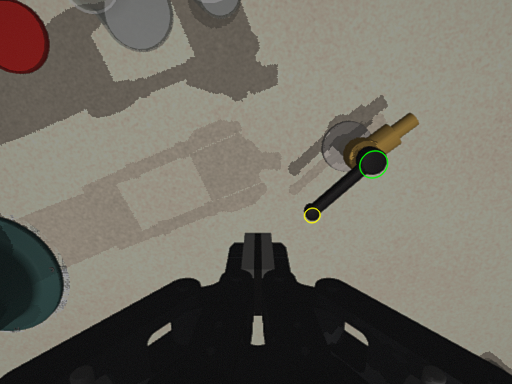

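Side crop: after the retreat the nozzle is still above the clear flask, at (607,295). The wrist view puts the lever hub at (372,162) and the tip at (312,215), on the overlays. Now I approach on the lever's +y side.

Call:
arm_command(travel=[[0.002, -0.007, 0], [0.002, -0.007, 0], [0.002, -0.007, 0], [0.002, -0.007, 0], [0.002, -0.007, 0], [0.002, -0.007, 0], [0.002, -0.007, 0], [0, 0, -0.025], [0, 0, -0.025], [0, 0, -0.025], [0, 0, -0.025], [0, 0, -0.025], [0, 0, -0.025], [0, 0, -0.025], [0, 0, -0.025], [0, 0, 0], [0, 0, 0]], delta_rot=[[0, 0, -0.114], [0, 0, -0.114], [0, 0, -0.114], [0, 0, -0.114], [0, 0, -0.114], [0, 0, -0.114], [0, 0, -0.114], [0, 0, 0], [0, 0, 0], [0, 0, 0], [0, 0, 0], [0, 0, 0], [0, 0, 0], [0, 0, 0], [0, 0, 0], [0, 0, 0], [0, 0, 0]], jaw=[0, 0, 0, 0, 0, 0, 0, 0, 0, 0, 0, 0, 0, 0, 0, 0, 0])

```text
clock: 15.3
ee_pos: [0.4286, -0.2758, 0.0532]
ee_rot: [[0.985, -0.175, -0.003], [-0.175, -0.985, 0.002], [-0.004, -0.002, -1.0]]
ft_force: [0.6, -1.2, 0.4]
grip_width: -0.0
```

```bash
cat > lv.py <<'E'
import sys
from h import *
ims=[]
for nm,r in(("scene",(70,130,210,270)),("side",(260,220,400,360))):
    c=eyes.camera(nm);x0,y0,x1,y1=r
    for l in("lever_hub","lever_tip"):
        for d in eyes.landmark_of(l,nm)[:1]: print(nm,l,round(d["confidence"],2),np.round(atz(c,d["xy"],.103),3))
    ims.append(cv2.convertScaleAbs(cv2.resize(c["img"][y0:y1,x0:x1],None,fx=2.8,fy=2.8,interpolation=cv2.INTER_CUBIC),alpha=2.0))
cv2.imwrite(f"pics/{sys.argv[1]}.png",np.hstack(ims))
s=sensors.read_state();print(s["ee_pos"],s["clock"],s["joint_pos"])
E
python3 lv.py l1
```

```text
scene lever_hub 0.68 [ 0.502 -0.327  0.103]
scene lever_tip 0.55 [ 0.406 -0.309  0.103]
side lever_hub 0.89 [ 0.504 -0.33   0.103]
side lever_tip 0.66 [ 0.415 -0.305  0.103]
[ 0.43127718 -0.27773064  0.05639896] 15.6 [-3.55617614e+01  4.77692584e+00  1.19265786e+02 -1.53521401e-03
  5.57586909e+01  6.45269850e+01]
```

View pics/l1.png

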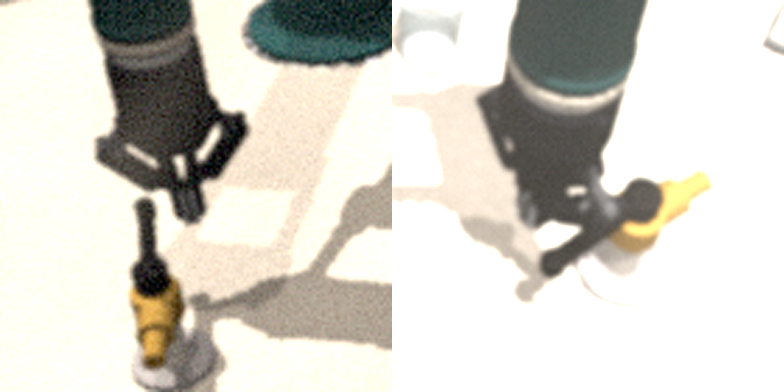

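Scene crop: the fingertips at (190,215) are beside the lever, on its +y side. Now the first half of the lever sweep.

Call:
arm_command(travel=[[-0.001, -0.0047, -0.003], [-0.001, -0.0047, 0], [-0.001, -0.0046, 0], [-0.0013, -0.0036, 0], [-0.0013, -0.0036, 0], [-0.0013, -0.0036, 0], [-0.0012, -0.0036, 0], [-0.0012, -0.0037, 0], [-0.0003, -0.0038, 0], [-0.0003, -0.0038, 0], [-0.0003, -0.0038, 0], [-0.0003, -0.0038, 0], [-0.0004, -0.0038, 0], [0.0007, -0.0038, 0], [0.0007, -0.0038, 0], [0.0007, -0.0038, 0], [0.0007, -0.0038, 0], [0.0008, -0.0037, 0], [0, 0, 0]], delta_rot=[[0, 0, 0], [0, 0, 0], [0, 0, 0], [0, 0, 0.052], [0, 0, 0.052], [0, 0, 0.052], [0, 0, 0.052], [0, 0, 0.052], [0, 0, 0.052], [0, 0, 0.052], [0, 0, 0.052], [0, 0, 0.052], [0, 0, 0.052], [0, 0, 0.052], [0, 0, 0.052], [0, 0, 0.052], [0, 0, 0.052], [0, 0, 0.052], [0, 0, 0]], jaw=[0, 0, 0, 0, 0, 0, 0, 0, 0, 0, 0, 0, 0, 0, 0, 0, 0, 0, 0])

```text
clock: 17.18
ee_pos: [0.422, -0.3474, 0.0512]
ee_rot: [[0.823, 0.568, -0.001], [0.568, -0.823, 0.001], [-0.0, -0.001, -1.0]]
ft_force: [-0.4, -0.6, -0.4]
grip_width: -0.0
```

```bash
python3 lv.py l2
```

```text
scene lever_hub 0.59 [ 0.492 -0.328  0.103]
scene lever_tip 0.61 [ 0.425 -0.376  0.103]
side lever_tip 0.56 [ 0.422 -0.368  0.103]
[ 0.42276496 -0.34686586  0.05161291] 17.4833 [-4.19788717e+01  8.77673071e+00  1.15335357e+02  2.13694698e-03
  5.58635913e+01  1.34618830e+01]
```

View pics/l2.png

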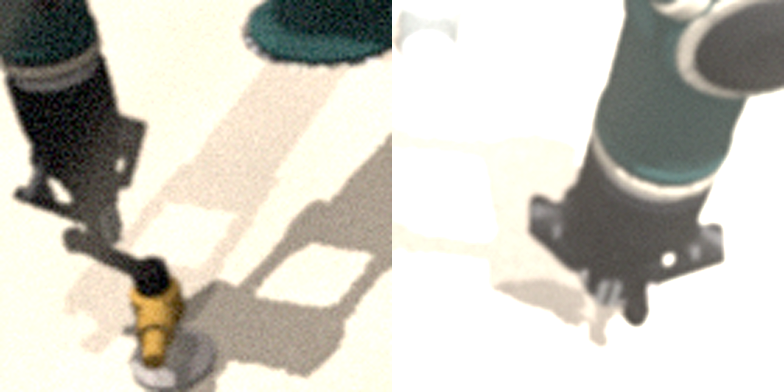

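Call:
arm_command(travel=[[0.0016, -0.0034, 0], [0.0016, -0.0034, 0], [0.0016, -0.0034, 0], [0.0016, -0.0035, 0], [0.0017, -0.0035, 0], [0.0025, -0.0029, 0], [0.0025, -0.0029, 0], [0.0025, -0.0029, 0], [0.0025, -0.0029, 0], [0.0024, -0.0029, 0], [0, 0, 0]], delta_rot=[[0, 0, 0.052], [0, 0, 0.052], [0, 0, 0.052], [0, 0, 0.052], [0, 0, 0.052], [0, 0, 0.052], [0, 0, 0.052], [0, 0, 0.052], [0, 0, 0.052], [0, 0, 0.052], [0, 0, 0]], jaw=[0, 0, 0, 0, 0, 0, 0, 0, 0, 0, 0])

```text
clock: 18.4
ee_pos: [0.443, -0.3785, 0.0512]
ee_rot: [[0.431, 0.902, -0.001], [0.902, -0.431, 0.0], [-0.0, -0.001, -1.0]]
ft_force: [-1.0, 0.4, -0.5]
grip_width: -0.0
```

Call:
arm_command(travel=[[0.003, -0.0023, 0], [0.0031, -0.0022, 0], [0, 0, 0]], delta_rot=[[0, 0, 0.052], [0, 0, 0.052], [0, 0, 0]], jaw=[0, 0, 0])

```text
clock: 18.65
ee_pos: [0.4492, -0.383, 0.0513]
ee_rot: [[0.337, 0.942, -0.0], [0.942, -0.337, 0.0], [-0.0, -0.0, -1.0]]
ft_force: [-0.5, -0.5, 0.0]
grip_width: 0.0001
```

```bash
python3 lv.py l3
```

```text
scene lever_hub 0.84 [ 0.496 -0.328  0.103]
scene lever_tip 0.94 [ 0.47  -0.402  0.103]
side lever_hub 0.72 [ 0.497 -0.325  0.103]
side lever_tip 0.71 [ 0.463 -0.405  0.103]
[ 0.44931247 -0.38282316  0.05158903] 18.95 [-4.28549223e+01  1.31722727e+01  1.10032347e+02  1.02515303e-02
  5.67809625e+01 -2.31558035e+01]
```

View pics/l3.png

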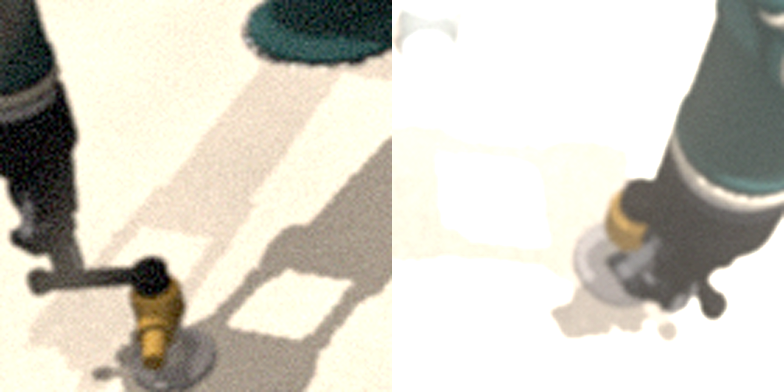

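Call:
arm_command(travel=[[0.0015, -0.001, 0], [0.0015, -0.001, 0], [0.0015, -0.0008, 0], [0, 0, 0]], delta_rot=[[0, 0, 0.025], [0, 0, 0.025], [0, 0, 0.025], [0, 0, 0]], jaw=[0, 0, 0, 0])

```text
clock: 19.28
ee_pos: [0.454, -0.3862, 0.0515]
ee_rot: [[0.263, 0.965, 0.0], [0.965, -0.263, -0.0], [-0.0, 0.0, -1.0]]
ft_force: [-0.8, 0.1, 0.2]
grip_width: -0.0001
```

Call:
arm_command(travel=[[0.0015, -0.0008, 0], [0.0015, -0.0007, 0], [0, 0, 0]], delta_rot=[[0, 0, 0.025], [0, 0, 0.025], [0, 0, 0]], jaw=[0, 0, 0])

```text
clock: 19.53
ee_pos: [0.457, -0.3875, 0.0514]
ee_rot: [[0.215, 0.977, 0.0], [0.977, -0.215, -0.0], [-0.0, 0.0, -1.0]]
ft_force: [-1.3, -0.7, -0.8]
grip_width: 0.0
```

Call:
arm_command(travel=[[0.0015, -0.0006, 0], [0.0015, -0.0006, 0], [0, 0, 0]], delta_rot=[[0, 0, 0.02], [0, 0, 0.02], [0, 0, 0]], jaw=[0, 0, 0])

```text
clock: 19.78
ee_pos: [0.4569, -0.388, 0.0513]
ee_rot: [[0.175, 0.985, -0.006], [0.985, -0.175, 0.002], [0.001, -0.006, -1.0]]
ft_force: [-10.3, 0.1, 5.5]
grip_width: 0.0002
```

Stop contact: the force jumped to 10 N. A small extra push will confirm it.

Call:
arm_command(travel=[[0.001, -0.0003, 0], [0.001, -0.0003, 0], [0, 0, 0]], delta_rot=[[0, 0, 0], [0, 0, 0], [0, 0, 0]], jaw=[0, 0, 0])

```text
clock: 20.03
ee_pos: [0.457, -0.3879, 0.0512]
ee_rot: [[0.176, 0.984, -0.009], [0.984, -0.176, 0.003], [0.002, -0.01, -1.0]]
ft_force: [-16.0, 1.9, 9.0]
grip_width: 0.0001
```

```bash
python3 lv.py l4
```

```text
scene lever_hub 0.78 [ 0.5   -0.32   0.103]
scene lever_tip 0.67 [ 0.487 -0.408  0.103]
side lever_hub 0.63 [ 0.503 -0.324  0.103]
side lever_tip 0.78 [ 0.471 -0.407  0.103]
[ 0.45701761 -0.38793588  0.05125496] 20.3333 [-42.5756905   14.45294793 108.46366381  -0.23969805  57.57546676
 -32.31376954]
```

View pics/l4.png

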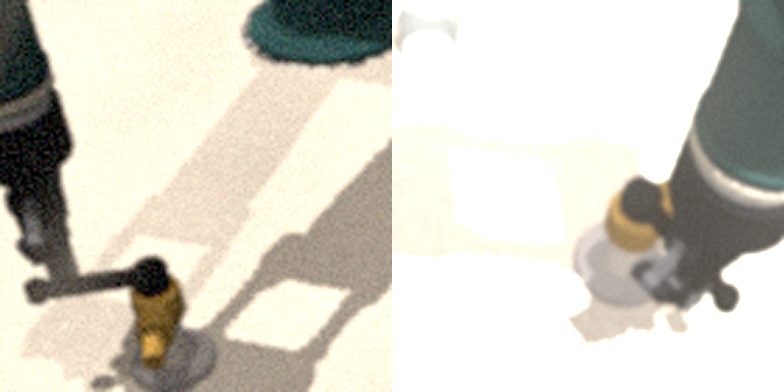

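Stop confirmed: the force rose to 16 N and the tool did not advance. Backing off.

Call:
arm_command(travel=[[-0.004, 0.001, 0], [-0.006, 0.001, 0], [-0.008, 0.002, 0], [-0.008, 0.002, 0], [0, 0, 0.025], [0, 0, 0.03], [0, 0, 0.03], [0, 0, 0.03], [0, 0, 0.03], [0, 0, 0.03], [-0.005, 0.02, 0.02], [-0.005, 0.02, 0.01], [0, 0.02, 0], [0, 0.02, 0], [0, 0.02, 0], [0, 0, 0], [0, 0, 0]], delta_rot=[[0, 0, 0], [0, 0, 0], [0, 0, 0], [0, 0, 0], [0, 0, 0], [0, 0, 0], [0, 0, 0], [0, 0, 0], [0, 0, 0], [0, 0, 0], [0, 0, 0], [0, 0, 0], [0, 0, 0], [0, 0, 0], [0, 0, 0], [0, 0, 0], [0, 0, 0]], jaw=[0, 0, 0, 0, 0, 0, 0, 0, 0, 0, 0, 0, 0, 0, 0, 0, 0])

```text
clock: 21.75
ee_pos: [0.4257, -0.2824, 0.2567]
ee_rot: [[0.175, 0.985, 0.001], [0.985, -0.175, -0.001], [-0.001, 0.001, -1.0]]
ft_force: [0.1, -0.7, -0.2]
grip_width: 0.0003
```

```bash
python3 - <<'E'
from ov import *
s=sensors.read_state();c=eyes.camera("wrist");print(s["ee_pos"],s["clock"],s["ft_force"])
W=np.eye(4);W[:3,:3]=s["ee_rot"];W[:3,3]=s["ee_pos"];c["world_from_camera"]=W@np.array(c["mount"])
cv2.imwrite("pics/w6.png",c["img"])
for n,l in(("scene",("nozzle","lever_tip","lever_hub","jar","mortar","beaker","flask")),("side",("nozzle","lever_tip","lever_hub","jar","mortar","beaker","flask"))):
    k=eyes.camera(n);cv2.imwrite(f"pics/fin_{n}.png",cv2.convertScaleAbs(k["img"],alpha=1.6))
    Z=dict(nozzle=.14,lever_tip=.103,lever_hub=.103)
    for x in l:
        for d in eyes.landmark_of(x,n)[:2]: print(n,x,round(d["confidence"],2),np.round(atz(k,d["xy"],Z.get(x,0))[:2],3))
a=(.622,.092);f=(.470,-.001);b=(.549,-.071);m=(.4685,-.001);h=(.493,-.3255);t=(.4735,-.411)
overlay("scene","pics/f1.png",a,f,b,m,h,t,(200,120,340,260),4)
overlay("side","pics/f2.png",a,f,b,m,h,t,(170,120,310,260),4)
overlay("scene","pics/f3.png",a,f,b,m,h,t,(60,180,200,320),4)
q=[cv2.resize(cv2.imread(f"pics/f{i}.png"),(400,400)) for i in(1,2)]
cv2.imwrite("pics/f12.png",np.hstack(q))
E
```

```text
[ 0.42566643 -0.28241262  0.25666171] 21.75 [ 0.0758339  -0.69126524 -0.24545556]
scene nozzle 0.57 [ 0.473 -0.007]
scene lever_tip 0.59 [ 0.478 -0.412]
scene lever_tip 0.51 [ 0.656 -0.114]
scene lever_hub 0.75 [ 0.49  -0.327]
scene jar 0.81 [0.478 0.199]
scene mortar 0.76 [0.569 0.255]
scene beaker 0.68 [ 0.54 -0.07]
scene flask 0.95 [0.352 0.112]
scene flask 0.6 [ 0.697 -0.025]
side nozzle 0.86 [ 0.47  -0.001]
side lever_tip 0.71 [ 0.474 -0.408]
side jar 0.76 [0.484 0.223]
side mortar 0.91 [0.578 0.247]
side beaker 0.91 [ 0.549 -0.07 ]
side flask 0.85 [0.469 0.005]
side flask 0.79 [ 0.695 -0.018]
```

View pics/f12.png

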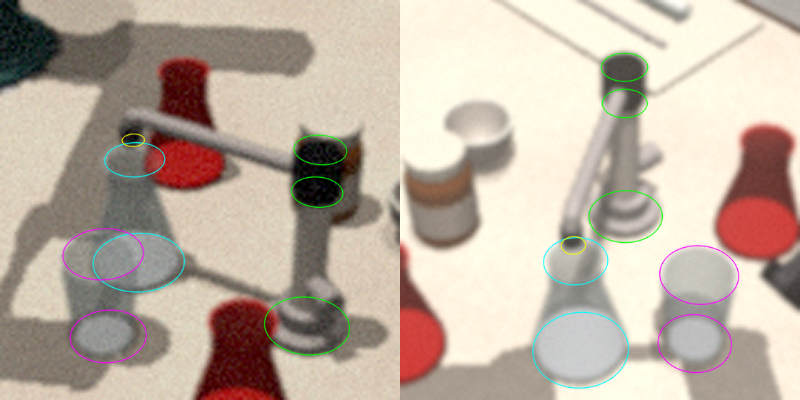

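View pics/w6.png

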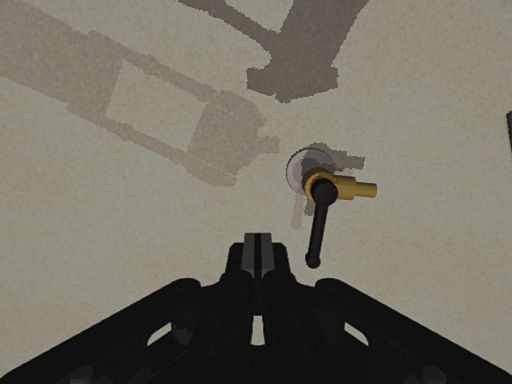

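View pics/fin_scene.png

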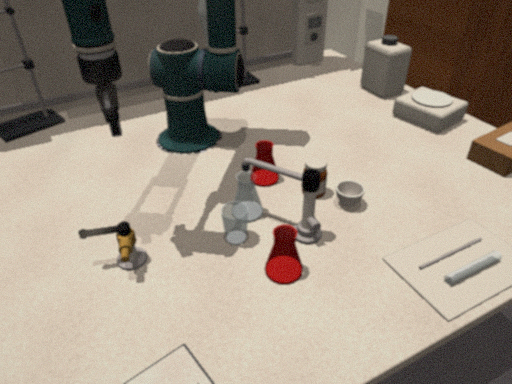

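The nozzle is over the clear flask's mouth in both views, around (135,140) and (573,243). The lever is square to the outlet stub, and the vessels are where they started. Handing in.

```bash
python3 -c "
from h import *
print(order.finish_job())"
```

```text
the job is handed in; nothing more can be done
None
```

I pushed the spout round until its nozzle was over the clear conical flask, then pushed the valve lever open to its stop, backed the arm clear and handed in at about 22 s.

**Checks that agreed**
- **Nozzle:** the wrist camera put it within about 1 mm of the flask mouth's centre just before the fingers left the spout. After the lever move, the cameras put it at about (0.470, -0.001) from the side and (0.473, -0.007) from the scene. The mouth is at about (0.469, -0.001).
- **Lever:** the force rose from about 1 N to 16 N with no further movement, so it is at the stop. It had turned from about 170° to 257°, and it stayed there after I backed off.
- **Vessels:** my measurements before and after agree within their scatter of about 1 cm, and nothing was tipped. The fingers touched only the spout and the lever.

**Checks that disagreed**
- **First spout push missed:** the pictures showed the closed fingertips about 40 mm above the reported TCP, so the fingers passed over the pipe without moving it. I repeated the push with the tool lower and allowed for the same offset at the lever.
- **Flask not named in one view:** the last scene-camera search reported only the red look-alikes as flasks. I confirmed the clear flask by overlay in that picture and by the side camera.

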